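Fit the core rod in the brass stupa

TASK

Take the tall plain wooden rod, the longest of the three, out of the rack and start it in the hole in the top of the open brass stupa, so that it stands partway in on the stiff cork plug, and let go of it there. Then press down on the rod's top end until it is fully home and goes no further, only about 10 mm of it still showing, and let go. Leave the other two rods in the rack.

Things in the scene. Friction and masses are not known exactly. Their poses are not given: they have to be found in the camera images.
- rod_shaft (a point): Tall plain wooden rod, 30 g, upright in the rack: round, 16 mm thick, 124 mm long, flat top, foot tapered over 12 mm to a 7 mm tip; the highest of the three in the rack. Point: on its axis, 28 mm below its top, 96 mm above its foot. z runs up the rod to the top; at the start y runs along the rack's row of holes, x across it.
- mouth (a point): Centre of the hole's mouth in the flat top of the open stupa (brass, fixed, 125 mm high, plinth 130 mm square, neck 46 mm square); z up. Hole upright, 20 mm wide, 4 mm chamfer. 42 to 54 mm down a cork plug carries the rod; pushed with about 8 N it slides on and stays where left; it stops hard at 114 mm: rod home, 10 mm proud. The finished stupa farther off to the left has no hole.
- square_mid (a point): Wooden rod to leave in the rack: shaft 16 mm thick, 72 mm long, square top 26 mm wide, 18 mm high. Point: on its axis, at the square top's underside, 72 mm above its foot. The rack is a fixed dark wooden block 64 x 226 mm, 52 mm high, with three holes in a row 80 mm apart and 40 mm deep; the three rods stand in them in any order.
- ball_mid (a point): Wooden rod to leave in the rack: shaft 16 mm thick, ball top 28 mm wide, 96 mm long in all. Point: on its axis, 72 mm above its foot.
Things that resemble listed ones, but are neither listed nor needed, are in the scene too. Leave any purple or red look-alike of the part that bears rod_shaft alone.

How it is judged:
By the outcome, as a careful person would: the job done as asked, in the order asked, and still so for the second after the job is handed in, with the robot touching nothing.
It also fails if it takes over 59 s, if anything falls off the work surface, if the arm or the gripper's body presses on something with over 40 N, if the wrist force passes 120 N, or if a joint passes its speed limit or range.

ROBOT

A 6-joint arm with a two-finger parallel gripper is mounted at the origin on the work surface. World frame = base frame: x ahead of the robot, y to its left, z up, the work surface at z = 0. Lengths are in m, angles in rad, forces in N, time in s.
With the tool pointing down it reaches from about 0.35 to 0.775 m from the base axis. Payload 7.3 kg.
Tool frame: the origin (TCP) lies between the finger pads; the fingertips stand 8 mm ahead of it and the grasp point (between the pads) lies 11 mm behind it (robot.nose_length is the distance from the TCP to the fingertips, in m); z points along the fingers, y is the line along which they close (so a half turn about z gives the same grasp; the last joint's range is limited). The gripper opens to 92 mm and grips with 3 to 60 N. Pads are 19 mm wide; open, the fingers measure 130 mm over their backs; the gripper's body (75 mm by 190 mm) begins 47 mm behind the grasp point.
Start: joints at [1.007, 0.342, 1.524, -0, 1.275, -0.146], TCP at [0.213, 0.48, 0.235] pointing down, gripper open.
Joint ranges: [-2.53, 2.53], [-0.77, 2.02], [0.04, 2.7], [-1, 4.14], [0.28, 2.66], [-3.11, 3.11]. Speed limits (rad/s): [2.57, 2.57, 3.14, 3.14, 3.14, 3.14].

INTERFACE

Orientations are given as [roll, pitch, yaw] about the fixed x, y, z axes, in that order (R = Rz(yaw) Ry(pitch) Rx(roll)).
In Python, from cell import robot gives the robot as it stands. The module is installed in compiled form; this text tells all that it offers.
- The arm moves only by the shell command python3 -m jog 'ROWS' [FORCE]. ROWS is JSON, a list that holds one entry, the list of rows, each a list of 5 numbers: the gripper's target within -1 to 1 (fully open at 1, half-way at 0, shut at -1), then the shift along the tool's x, y, z in m, then the turn about the tool's z in rad. A call has 1 to 5 rows; each row is the pose to reach, as a shift and turn from the pose commanded when the call began, along the tool's axes at that moment; what a row does not reach only later rows make up. A row lasts 1/12 s, in which the tool goes at most 41.7 mm and 7.16 degrees, less where a joint would pass 70% of its speed; a pose out of reach is approached as far as the arm can. A call with a gripper value outside its range is refused whole. The fingers move at their own pace and stop on an object; FORCE is the grip in N (left out, the last holds). Time passes only in rows, so rows that repeat a pose let the fingers close. It gives the time, the measured TCP pose, the force, the opening and the grip force at its end, in the units of the state.
- robot.observe(): the state, without advancing time (a new reading comes with each control period).
- robot.read_camera(name): name is "scene" or "top" or "wrist"; returns the picture (400x640x3 uint8, red, green, blue); there is no depth.
- robot.camera_model(name): a dict with "camera_matrix" (3x3 intrinsics, pixels), "position" and "attitude" of the camera in the world; the wrist camera has in their place "mount" (4x4, takes a point from camera to tool coordinates, whose origin is the TCP and whose axes are the flange's). Camera axes: x right, y down, z forward; pixel columns grow to the right and rows downward; lengths in m; the calibration is good to about 2 mm. A picture is of the moment at which its call begins: read the wrist's pose just before it. camera_model takes no time and is no camera call.
- robot.hand_in(): hands the job in; it is judged then, once.
The state is a dict: "time": time; "qpos": joint angles; "qvel": joint speeds; "joint_efforts": joint torques, N m; "tool_pos": TCP position; "tool_rot": TCP orientation; "contact_force": force on the tool from outside, world axes, zero at the start; "torque": the same for the moment, N m; "opening": finger opening in m; "grip_force": force on a finger pad.
Only numpy, scipy, OpenCV 4.12 (cv2) and the standard library are available. Lean on these libraries where they do the work, as an engineer would, in place of code of your own. Each camera call takes 0.05 s, during which the arm holds its last target. There are 200 camera calls.

## Working session

There is one attempt and no reset: what is moved stays moved. The work goes in short steps, Python scripts to look and compute and a shell command to move; the robot and the scene stay as the last step left them, time stands still between calls to the robot, and variables do not carry over. Pictures are saved under pics/ and viewed, at most 10 in all, crops included, and the job is handed in when it is done.

```bash
mkdir -p pics; python3 - <<'E'
from cell import robot
import cv2
for n in("scene","top"):
    cv2.imwrite(f"pics/{n}0.png",robot.read_camera(n)[:,:,::-1]); print(n,robot.camera_model(n))
print(robot.camera_model("wrist")); print(robot.observe())
E
```

```text
scene {'camera_matrix': array([[437.45233647,   0.        , 317.88753528],
       [  0.        , 437.45233647, 194.47237685],
       [  0.        ,   0.        ,   1.        ]]), 'position': array([ 0.93186394, -0.65110794,  0.57037697]), 'attitude': array([-2.14658961, -0.01773874,  0.57218003])}
top {'camera_matrix': array([[367.69976484,   0.        , 329.3365895 ],
       [  0.        , 367.69976484, 202.03562517],
       [  0.        ,   0.        ,   1.        ]]), 'position': array([ 0.4163725 , -0.0209699 ,  0.86361061]), 'attitude': array([-2.97083766,  0.00851553, -1.58222841])}
{'camera_matrix': array([[296.82999468,   0.        , 319.4923144 ],
       [  0.        , 296.82999468, 204.260825  ],
       [  0.        ,   0.        ,   1.        ]]), 'mount': array([[-3.11653395e-04, -9.67625211e-01, -2.52391273e-01,
         6.76323368e-02],
       [ 9.99999730e-01, -4.69445803e-04,  5.64973111e-04,
        -1.38200160e-04],
       [-6.65166249e-04, -2.52391029e-01,  9.67625096e-01,
        -1.50615636e-01],
       [ 0.00000000e+00,  0.00000000e+00,  0.00000000e+00,
         1.00000000e+00]])}
{'time': 0.1, 'qpos': array([ 1.00703413e+00,  3.42637693e-01,  1.52487118e+00,  1.14983331e-05,
        1.27537005e+00, -1.46010260e-01]), 'qvel': array([-8.50085945e-05, -1.97488898e-03, -2.34287009e-03, -3.98180120e-04,
        2.65835898e-03,  1.46674872e-03]), 'joint_efforts': array([ 1.17514435e-03, -4.32003736e+01, -2.44695067e+01,  7.18549825e-02,
        5.26715477e-02, -1.01500052e-05]), 'tool_pos': array([0.21280472, 0.47958674, 0.23413997]), 'tool_rot': array([-3.14032167e+00, -1.98020241e-04,  2.72383724e+00]), 'contact_force': array([-0.42496145, -0.27438093,  0.01601597]), 'torque': array([-0.01628777,  0.00816091, -0.01714008]), 'grip_force': 0.0, 'opening': 0.09180090199705465}
```

View pics/scene0.png

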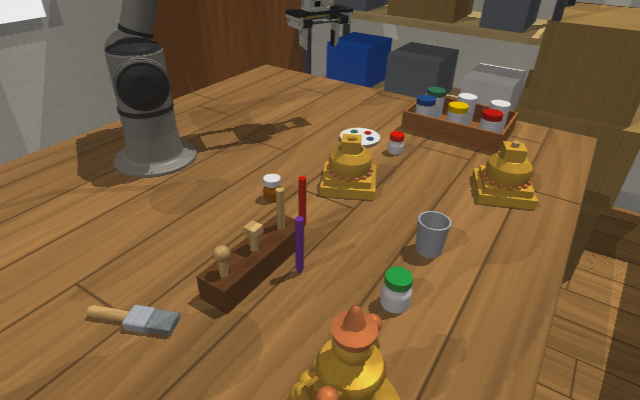

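View pics/top0.png

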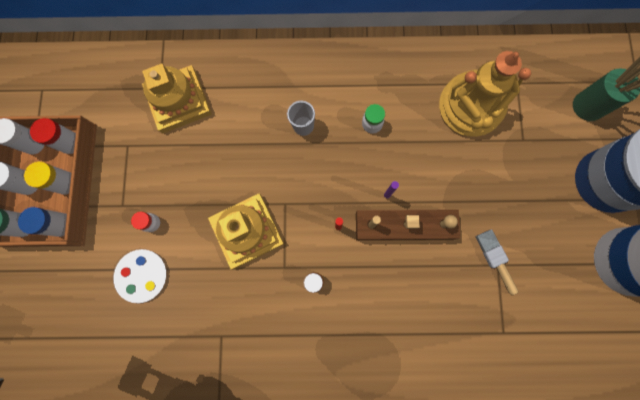

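Scene picture: the wooden tall rod has its top at about (280,190). A red look-alike stands at (302,180) and a purple one at (299,220), both outside the rack. In the top view they are at (376,220), (340,223) and (392,187). The plain wooden one in the rack's end hole fits the description. The open stupa's hole is at top (234,226), and the finished stupa is farther left at (165,85). I'll confirm in an enlarged crop.

```bash
python3 - <<'E'
import cv2,numpy as np
s=cv2.imread("pics/scene0.png");t=cv2.imread("pics/top0.png")
def c(i,x,y,w,h,W,H): return cv2.resize(i[y:y+h,x:x+w],(W,H),interpolation=cv2.INTER_CUBIC)
# scene: rods x4 (250..350,165..240)->400x300 ; stupa (310..390,125..185)x5
a=np.hstack([c(s,250,165,100,75,400,300),c(s,310,125,80,60,400,300)])
b=np.hstack([c(t,330,175,140,105,400,300),c(t,205,190,80,60,400,300)])
cv2.imwrite("pics/crop1.png",np.vstack([a,b]))
E
```

```text
(no output)
```

View pics/crop1.png

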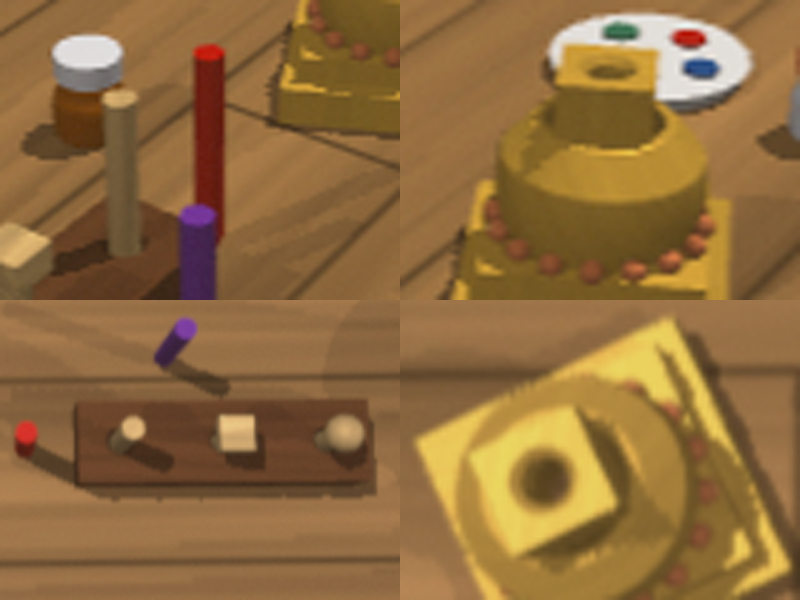

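```bash
cat > h.py <<'E'
from cell import robot
import cv2,numpy as np
from scipy.spatial.transform import Rotation as R
def ray(n,uv,pose=None):
    m=robot.camera_model(n); K=m["camera_matrix"]
    d=np.linalg.inv(K)@[uv[0],uv[1],1]
    if n=="wrist":
        p,r=pose; T=m["mount"]; Rt=R.from_euler("xyz",r).as_matrix()
        return np.array(p)+Rt@T[:3,3], Rt@T[:3,:3]@d
    return m["position"],R.from_euler("xyz",m["attitude"]).as_matrix()@d
def atz(n,uv,z,pose=None):
    o,d=ray(n,uv,pose); return o+d*(z-o[2])/d[2]
def tri(a,b):
    (o,d),(p,e)=a,b
    s=np.linalg.lstsq(np.c_[d,-e],p-o,rcond=None)[0]
    q1,q2=o+d*s[0],p+e*s[1]; return (q1+q2)/2,np.linalg.norm(q1-q2)
def project(P,pose):
    m=robot.camera_model("wrist");T=m["mount"];Rt=R.from_euler("xyz",pose[1]).as_matrix()
    q=T[:3,:3].T@(Rt.T@(np.array(P)-pose[0])-T[:3,3]); q=m["camera_matrix"]@q; return q[:2]/q[2]
def totool(v):
    o=robot.observe(); return R.from_euler("xyz",o["tool_rot"]).as_matrix().T@np.array(v)
E
python3 - <<'E'
from h import *
np.set_printoptions(precision=4,suppress=True)
for n,s,t,z in (("rod",(280.2,189.7),(376.5,219.8),.136),("mouth",(352.4,139),(233.6,226),.125),("purple",(299.7,218.7),(394.7,184.8),.1),("red",(302.2,178.2),(338.7,220.5),.124)):
    print(n,tri(ray("scene",s),ray("top",t)),atz("top",t,z),atz("scene",s,z))
print("sq",atz("top",(413,221.2),.102),"ball",atz("top",(450.5,221),.1))
print("rack corners",[atz("top",p,.052) for p in((357,211),(460,211),(461,243),(357,243))])
E
```

```text
rod (array([ 0.5064, -0.1088,  0.1341]), np.float64(0.0034733731561677416)) [ 0.5048 -0.1096  0.136 ] [ 0.5096 -0.11    0.136 ]
mouth (array([0.4996, 0.1804, 0.121 ]), np.float64(0.0047267870702747666)) [0.4972 0.1778 0.125 ] [0.5048 0.1752 0.125 ]
purple (array([ 0.5796, -0.1502,  0.1226]), np.float64(0.0028272347267506376)) [ 0.5834 -0.155   0.1   ] [ 0.563 -0.124  0.1  ]
red (array([ 0.5064, -0.0344,  0.1224]), np.float64(0.0009152496974784688)) [ 0.5058 -0.0346  0.124 ] [ 0.5083 -0.0363  0.124 ]
sq [ 0.5051 -0.1895  0.102 ] ball [ 0.5048 -0.2679  0.1   ]
rack corners [array([ 0.5353, -0.0771,  0.052 ]), array([ 0.5324, -0.306 ,  0.052 ]), array([ 0.4616, -0.3031,  0.052 ]), array([ 0.4643, -0.0754,  0.052 ])]
```

Rod top at (0.506, -0.109, 0.134), where the given sizes put it at 0.136. Mouth at (0.50, 0.178, 0.121), where it should be 0.125. Both agree. Next I'll go over the mouth, turning to yaw 90° on the way.

```bash
python3 -m jog '[[[1,-0.04,-0.016,0,0.12],[1,-0.08,-0.032,0,0.24],[1,-0.12,-0.048,0,0.36],[1,-0.16,-0.064,0,0.48],[1,-0.19,-0.079,0,0.6]]]'; python3 -c "
from h import *
o=robot.observe();print(o['tool_rot'],totool([.5-o['tool_pos'][0],.178-o['tool_pos'][1],0]))"
```

```text
time: 0.52
tool_pos: [0.3558, 0.3289, 0.2345]
tool_rot: [-3.141, 0.0, 2.118]
contact_force: [1.3, 1.0, -0.5]
opening: 0.0916
grip_force: 0.0
[-3.14145536e+00  1.31806182e-04  2.11809711e+00] [-2.03946486e-01  4.46114024e-02  2.07563832e-05]
```

```bash
python3 -m jog '[[[1,-0.04,0.009,0,0.11],[1,-0.08,0.018,0,0.22],[1,-0.12,0.027,0,0.33],[1,-0.16,0.036,0,0.44],[1,-0.2,0.045,0,0.547]]]'; python3 -m jog '[[[1,0,0,0,0],[1,0,0,0,0]]]'; python3 -c "
from h import *
o=robot.observe();p=(o['tool_pos'],o['tool_rot']);i=robot.read_camera('wrist');cv2.imwrite('pics/w1.png',i[:,:,::-1]);print(p,project([.5,.178,.125],p))"
```

```text
time: 0.93
tool_pos: [0.4988, 0.1822, 0.2345]
tool_rot: [-3.141, -0.0, 1.571]
contact_force: [0.5, 0.2, 0.1]
opening: 0.0918
grip_force: 0.0
time: 1.1
tool_pos: [0.4988, 0.1823, 0.2339]
tool_rot: [-3.14, 0.0, 1.573]
contact_force: [-0.3, -0.1, 0.0]
opening: 0.092
grip_force: 0.0
(array([0.49883811, 0.18225378, 0.23392577]), array([-3.14025164e+00,  1.84443660e-04,  1.57336175e+00])) [320.97613857 208.73999589]
```

View pics/w1.png

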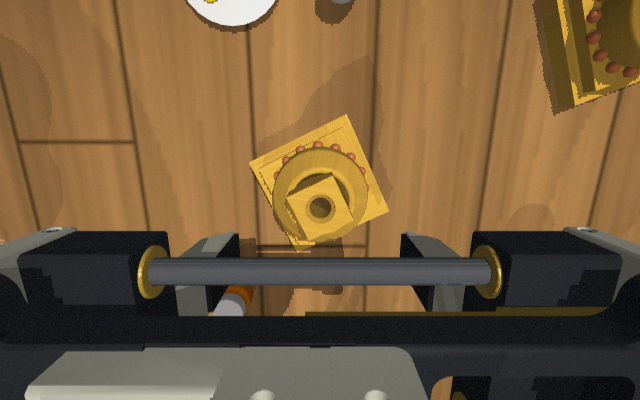

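The wrist picture shows the hole at about (320.5,208), against a predicted (321,208.7), so the mouth is at (0.500, 0.178) to about 1 mm. Now to the rod.

```bash
python3 -m jog '[[[1,-0.04,0,0,0],[1,-0.08,0,0,0],[1,-0.12,0,0,0],[1,-0.16,0,0,0],[1,-0.2,0.007,0,0]]]'; python3 -m jog '[[[1,-0.04,0,0,0],[1,-0.08,0,0,0],[1,-0.091,0,0,0],[1,-0.091,0,0,0],[1,-0.091,0,0,0]]]' ; python3 -c "
from h import *
def hole():
    i=cv2.imread('pics/w1.png');g=cv2.cvtColor(i,6)[185:232,298:345];m=(g<90);y,x=np.nonzero(m);print('dark',m.sum(),x.mean()+298,y.mean()+185)
hole()
o=robot.observe();p=(o['tool_pos'],o['tool_rot']);i=robot.read_camera('wrist');cv2.imwrite('pics/w2.png',cv2.resize(i[130:290,220:420,::-1],None,fx=3,fy=3));print(p,project([.506,-.109,.136],p))"
```

```text
time: 1.57
tool_pos: [0.5045, -0.0156, 0.2349]
tool_rot: [-3.141, -0.001, 1.581]
contact_force: [1.3, 0.6, 0.1]
opening: 0.0918
grip_force: 0.0
time: 1.98
tool_pos: [0.5064, -0.1057, 0.2346]
tool_rot: [-3.141, -0.001, 1.577]
contact_force: [-0.1, 0.4, -0.1]
opening: 0.0919
grip_force: 0.0
dark 299 322.02341137123744 201.57859531772576
(array([ 0.50639741, -0.10573627,  0.23457517]), array([-3.14113392e+00, -1.04426832e-03,  1.57734349e+00])) [319.13123904 210.93266922]
```

View pics/w2.png

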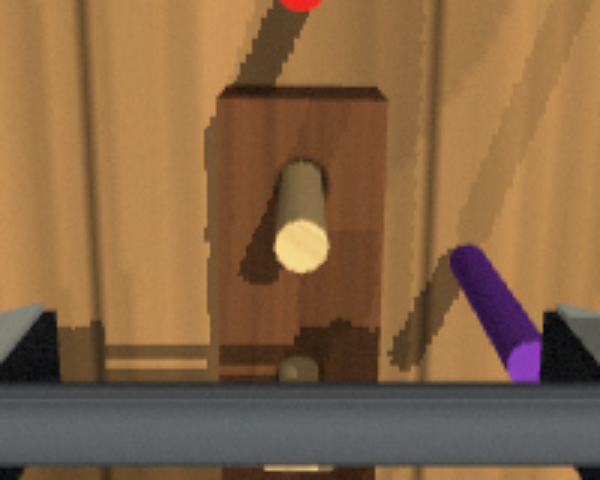

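The enlarged crop shows the plain wooden rod with its top at (320.7,212) full-frame. Red is beyond the rack end and purple beside it. The rod is at (0.507, -0.110). Next I'll descend with the gripper half closed.

```bash
python3 -m jog '[[[0.2,-0.002,0.001,0.02,0],[0.2,-0.004,0.001,0.05,0],[0.2,-0.004,0.001,0.08,0],[0.2,-0.004,0.001,0.11,0],[0.2,-0.004,0.001,0.137,0]]]' 25;python3 -m jog '[[[0.2,0,0,0,0],[0.2,0,0,0,0]]]'
```

```text
time: 2.45
tool_pos: [0.5074, -0.1083, 0.0964]
tool_rot: [-3.141, -0.001, 1.58]
contact_force: [-0.7, -0.3, -0.1]
opening: 0.0633
grip_force: 0.0
time: 2.62
tool_pos: [0.5072, -0.1089, 0.0973]
tool_rot: [-3.139, -0.001, 1.579]
contact_force: [-0.0, -0.8, 0.2]
opening: 0.056
grip_force: 0.0
```

```bash
python3 -m jog '[[[-1,-0.001,0,0,0],[-1,-0.001,0,0,0],[-1,-0.001,0,0,0],[-1,-0.001,0,0,0],[-1,-0.001,0,0,0]]]' 25;python3 -m jog '[[[-1,0,0,0,0],[-1,0,0,0,0],[-1,0,0,0,0],[-1,0,0,0,0]]]'
```

```text
time: 3.03
tool_pos: [0.5081, -0.1121, 0.0986]
tool_rot: [3.14, 0.0, 1.577]
contact_force: [0.2, 0.1, -0.0]
opening: 0.0262
grip_force: 0.0
time: 3.37
tool_pos: [0.508, -0.1121, 0.098]
tool_rot: [3.141, 0.0, 1.577]
contact_force: [0.1, -0.4, 4.2]
opening: 0.0157
grip_force: 25.0
```

Gripped at 15.7 mm. Lifting straight up.

```bash
python3 -m jog '[[[-1,0,0,-0.015,0],[-1,0,0,-0.04,0],[-1,0,0,-0.07,0],[-1,0,0,-0.105,0],[-1,0,0,-0.145,0]]]';python3 -m jog '[[[-1,0,0,0,0],[-1,0,0,0,0]]]'; python3 -c "
from h import *
o=robot.observe();p=o['tool_pos'];print(o['tool_rot'],totool([.5-p[0],.178-p[1],0]))
i=robot.read_camera('wrist');cv2.imwrite('pics/w3.png',i[:,:,::-1])"
```

```text
time: 3.78
tool_pos: [0.5067, -0.1116, 0.2429]
tool_rot: [-3.138, -0.001, 1.577]
contact_force: [1.3, -0.2, 0.1]
opening: 0.0156
grip_force: 25.0
time: 3.95
tool_pos: [0.5087, -0.1123, 0.2448]
tool_rot: [3.137, 0.002, 1.577]
contact_force: [0.0, 1.6, -1.4]
opening: 0.0154
grip_force: 25.0
[3.13697214e+00 1.69455475e-03 1.57679662e+00] [ 0.2903256  -0.00692118 -0.00052396]
```

View pics/w3.png

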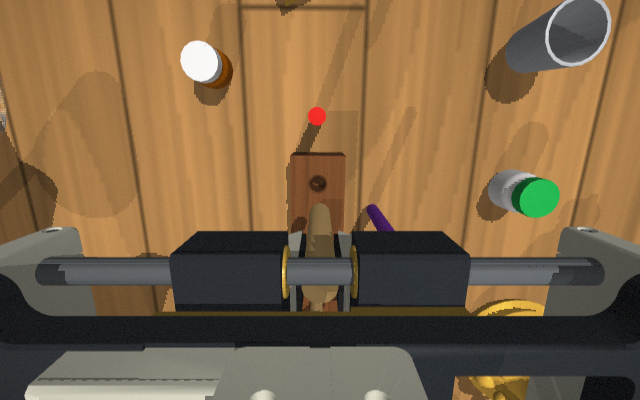

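The rod is held nearly upright, with its foot at about (319,205) and its rack hole empty at (317,183). The foot sits about 2 mm toward +x of the tool axis. Carrying it over the mouth.

```bash
python3 -m jog '[[[-1,0.03,-0.001,0,0],[-1,0.07,-0.002,0,0],[-1,0.11,-0.003,0,0],[-1,0.15,-0.005,0,0],[-1,0.19,-0.007,0,0]]]';python3 -m jog '[[[-1,0.04,0,0,0],[-1,0.075,0,0,0],[-1,0.098,0,0,0],[-1,0.098,0,0,0],[-1,0.098,0,0,0]]]';python3 -m jog '[[[-1,0,0,0,0],[-1,0,0,0,0],[-1,0,0,0,0]]]'; python3 -c "
from h import *
o=robot.observe();p=(o['tool_pos'],o['tool_rot']);i=robot.read_camera('wrist');cv2.imwrite('pics/w4.png',cv2.resize(i[120:270,220:420,::-1],None,fx=4,fy=4,interpolation=cv2.INTER_CUBIC))
Rt=R.from_euler('xyz',p[1]).as_matrix();print(p,'mouth',project([.5,.178,.125],p),'foot nominal',project(p[0]+Rt@[0,0,.085],p))"
```

```text
time: 4.42
tool_pos: [0.4982, 0.0796, 0.2406]
tool_rot: [-3.138, -0.0, 1.576]
contact_force: [1.6, 0.4, -0.1]
opening: 0.0155
grip_force: 25.0
time: 4.83
tool_pos: [0.4979, 0.1768, 0.2407]
tool_rot: [-3.138, 0.001, 1.58]
contact_force: [0.2, -0.4, -0.0]
opening: 0.0156
grip_force: 25.0
time: 5.08
tool_pos: [0.4991, 0.1748, 0.2423]
tool_rot: [-3.141, 0.0, 1.575]
contact_force: [-1.1, 0.7, -0.1]
opening: 0.0157
grip_force: 25.0
(array([0.49905047, 0.17482524, 0.24232978]), array([-3.14085347e+00,  2.42489156e-04,  1.57502716e+00])) mouth [320.66281687 198.60701293] foot nominal [319.58017211 211.49953227]
```

View pics/w4.png

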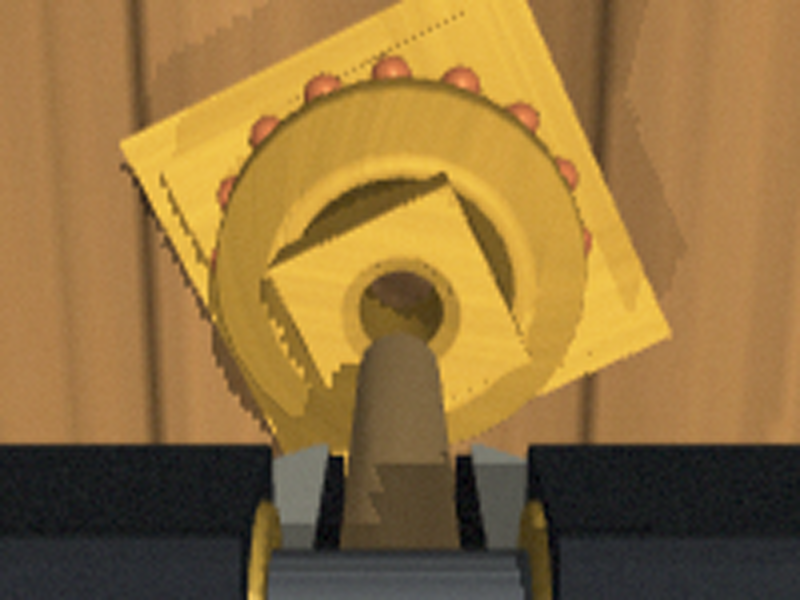

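The hole centre is at (320.2,196.5) and the foot's tip at about (320.5,207.5). I'll work out the difference at their heights.

```bash
python3 -c "
from h import *
p=(np.array([.499,.1748,.2423]),np.array([-3.1409,.0002,1.575]))
f=atz('wrist',(320.5,207.5),.1573,p);m=atz('wrist',(320.2,196.5),.125,p);print(f,m,m-f)
print(robot.observe()['tool_pos'])"
```

```text
[0.49968411 0.17820578 0.1573    ] [0.49951643 0.17999163 0.125     ] [-0.00016768  0.00178585 -0.0323    ]
[0.49909416 0.17489156 0.24251869]
```

```bash
python3 -m jog '[[[-1,0.002,0,0.012,0],[-1,0.002,0,0.024,0],[-1,0.002,0,0.034,0],[-1,0.002,0,0.042,0],[-1,0.002,0,0.05,0]]]';python3 -m jog '[[[-1,0,0,0.005,0],[-1,0,0,0.01,0],[-1,0,0,0.015,0],[-1,0,0,0.018,0],[-1,0,0,0.018,0]]]'
```

```text
time: 5.55
tool_pos: [0.499, 0.1776, 0.1921]
tool_rot: [-3.141, -0.0, 1.576]
contact_force: [-0.2, -0.6, 0.5]
opening: 0.0158
grip_force: 25.0
time: 5.97
tool_pos: [0.4989, 0.1778, 0.1742]
tool_rot: [-3.141, 0.0, 1.577]
contact_force: [0.8, -0.6, -1.0]
opening: 0.0155
grip_force: 25.0
```

```bash
python3 -m jog '[[[-1,0,0,0.002,0],[-1,0,0,0.004,0],[-1,0,0,0.006,0],[-1,0,0,0.007,0],[-1,0,0,0.007,0]]]'; python3 -m jog '[[[-1,0,0,0.002,0],[-1,0,0,0.004,0],[-1,0,0,0.004,0]]]'
```

```text
time: 6.38
tool_pos: [0.499, 0.1779, 0.1675]
tool_rot: [-3.142, 0.0, 1.577]
contact_force: [-0.4, -1.8, -0.9]
opening: 0.0156
grip_force: 25.0
time: 6.63
tool_pos: [0.499, 0.1779, 0.1634]
tool_rot: [-3.141, 0.0, 1.577]
contact_force: [1.0, -2.9, -1.1]
opening: 0.0154
grip_force: 25.0
```

```bash
python3 -m jog '[[[-1,-0.001,0,0.001,0],[-1,-0.001,0,0.002,0],[-1,-0.001,0,0.002,0]]]'; python3 -m jog '[[[-1,0,0,0.001,0],[-1,0,0,0.002,0],[-1,0,0,0.002,0]]]'; python3 -m jog '[[[-1,0,0,0.001,0],[-1,0,0,0.002,0],[-1,0,0,0.002,0]]]'
```

```text
time: 6.88
tool_pos: [0.4991, 0.1775, 0.1622]
tool_rot: [3.141, -0.001, 1.577]
contact_force: [-1.0, -0.4, 3.1]
opening: 0.0155
grip_force: 25.0
time: 7.13
tool_pos: [0.4991, 0.1774, 0.1603]
tool_rot: [3.141, -0.001, 1.577]
contact_force: [-1.5, -0.7, 4.7]
opening: 0.0154
grip_force: 25.0
time: 7.38
tool_pos: [0.4991, 0.1774, 0.1583]
tool_rot: [3.141, -0.001, 1.577]
contact_force: [-1.2, -0.3, 5.1]
opening: 0.0155
grip_force: 25.0
```

The rod is on the cork: about 48–52 mm deep with 5 N upward. Releasing and backing off upward.

```bash
python3 -m jog '[[[0.3,0,0,0,0],[0.3,0,0,0,0],[0.3,0,0,0,0],[0.3,0,0,0,0],[0.3,0,0,0,0]]]';python3 -m jog '[[[0.3,0,0,0,0],[0.3,0,0,-0.03,0],[0.3,0,0,-0.07,0],[0.3,0,0,-0.11,0],[0.3,0,0,-0.11,0]]]'; python3 -c "
from h import *
i=robot.read_camera('wrist')[:,:,::-1];s=robot.read_camera('scene')[:,:,::-1];o=robot.observe();p=(o['tool_pos'],o['tool_rot'])
f=lambda a:cv2.resize(a,(400,400),interpolation=cv2.INTER_CUBIC)
cv2.imwrite('pics/w5.png',np.hstack([f(i[130:260,255:385]),f(s[80:210,290:420])]));print(p,project([.4995,.179,.199],p))"
```

```text
time: 7.8
tool_pos: [0.4989, 0.1771, 0.1575]
tool_rot: [-3.141, -0.0, 1.577]
contact_force: [0.1, 1.1, -0.2]
opening: 0.0445
grip_force: 0.0
time: 8.22
tool_pos: [0.5021, 0.1778, 0.2756]
tool_rot: [3.128, -0.003, 1.577]
contact_force: [-0.0, 0.5, 0.4]
opening: 0.06
grip_force: 0.0
(array([0.49968672, 0.17717192, 0.26935778]), array([ 3.13759013e+00, -8.61109569e-04,  1.57680996e+00])) [319.01233541 214.49457538]
```

View pics/w5.png

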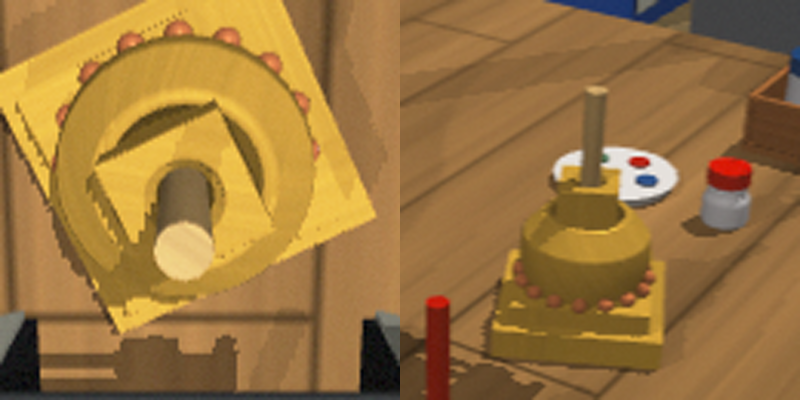

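The rod stands in the hole on the cork, let go: its top is at (315,212) in the wrist view and about 73 mm shows. Now I'll shut the gripper above it and press.

```bash
python3 -m jog '[[[-1,0.002,-0.001,0,0],[-1,0.002,-0.001,0,0],[-1,0.002,-0.001,0,0],[-1,0.002,-0.001,0,0],[-1,0.002,-0.001,0,0]]]' 30;python3 -m jog '[[[-1,0,0,0,0],[-1,0,0,0,0],[-1,0,0,0,0],[-1,0,0,0,0],[-1,0,0,0,0]]]';python3 -m jog '[[[-1,0,0,0.015,0],[-1,0,0,0.03,0],[-1,0,0,0.045,0],[-1,0,0,0.052,0],[-1,0,0,0.052,0]]]'
```

```text
time: 8.73
tool_pos: [0.4978, 0.179, 0.267]
tool_rot: [-3.14, 0.0, 1.577]
contact_force: [-0.3, -0.0, 0.3]
opening: 0.0307
grip_force: 0.0
time: 9.15
tool_pos: [0.498, 0.179, 0.2677]
tool_rot: [3.142, -0.0, 1.577]
contact_force: [-0.1, 0.5, -1.0]
opening: 0.0012
grip_force: 0.0
time: 9.57
tool_pos: [0.4971, 0.1788, 0.2142]
tool_rot: [-3.138, 0.001, 1.577]
contact_force: [-0.2, 0.1, -0.1]
opening: 0.0002
grip_force: 0.0
```

```bash
python3 -m jog '[[[-1,0,0,0.004,0],[-1,0,0,0.008,0],[-1,0,0,0.012,0],[-1,0,0,0.016,0],[-1,0,0,0.02,0]]]';python3 -m jog '[[[-1,0,0,0.004,0],[-1,0,0,0.008,0],[-1,0,0,0.012,0],[-1,0,0,0.016,0],[-1,0,0,0.02,0]]]'
```

```text
time: 9.98
tool_pos: [0.4991, 0.1792, 0.197]
tool_rot: [3.138, -0.001, 1.577]
contact_force: [0.5, 0.3, 7.3]
opening: 0.0008
grip_force: 3.7
time: 10.4
tool_pos: [0.4992, 0.1793, 0.1772]
tool_rot: [3.137, -0.001, 1.577]
contact_force: [-0.1, -0.4, 7.3]
opening: 0.0006
grip_force: 3.8
```

The rod slides at a steady 7 N. Remaining to the stop: about 34 mm.

```bash
python3 -m jog '[[[-1,0,0,0.004,0],[-1,0,0,0.008,0],[-1,0,0,0.012,0],[-1,0,0,0.016,0],[-1,0,0,0.02,0]]]';python3 -m jog '[[[-1,0,0,0.003,0],[-1,0,0,0.006,0],[-1,0,0,0.008,0],[-1,0,0,0.01,0],[-1,0,0,0.01,0]]]'
```

```text
time: 10.82
tool_pos: [0.4992, 0.1793, 0.1571]
tool_rot: [3.138, -0.001, 1.577]
contact_force: [0.1, -0.7, 6.9]
opening: 0.0002
grip_force: 3.8
time: 11.23
tool_pos: [0.4989, 0.1792, 0.1467]
tool_rot: [3.139, -0.001, 1.577]
contact_force: [0.3, 0.1, 4.0]
opening: 0.0003
grip_force: 2.3
```

```bash
python3 -m jog '[[[-1,0,0,0.001,0],[-1,0,0,0.002,0],[-1,0,0,0.002,0]]]';python3 -m jog '[[[-1,0,0,0.001,0],[-1,0,0,0.002,0],[-1,0,0,0.002,0]]]'
```

```text
time: 11.48
tool_pos: [0.499, 0.1792, 0.1449]
tool_rot: [3.138, -0.001, 1.577]
contact_force: [-0.2, 0.4, 5.0]
opening: 0.0002
grip_force: 2.8
time: 11.73
tool_pos: [0.4992, 0.1792, 0.1431]
tool_rot: [3.138, -0.001, 1.577]
contact_force: [0.2, 0.4, 7.1]
opening: 0.0004
grip_force: 3.2
```

```bash
python3 -m jog '[[[-1,0,0,0.001,0],[-1,0,0,0.001,0]]]';python3 -m jog '[[[-1,0,0,0.001,0],[-1,0,0,0.001,0]]]'
```

```text
time: 11.9
tool_pos: [0.4998, 0.1792, 0.1429]
tool_rot: [3.136, -0.001, 1.577]
contact_force: [-0.1, 0.4, 11.1]
opening: 0.0004
grip_force: 5.6
time: 12.07
tool_pos: [0.5001, 0.1792, 0.1428]
tool_rot: [3.135, -0.001, 1.577]
contact_force: [-1.7, -1.9, 16.5]
opening: 0.0008
grip_force: 8.3
```

Hard stop: z holds at 0.1428 while the force rises. One more millimetre to be sure, then lift and look.

```bash
python3 -m jog '[[[-1,0,0,0.001,0],[-1,0,0,0.001,0]]]';python3 -m jog '[[[-1,0,0,-0.005,0],[-1,0,0,-0.03,0],[-1,0,0,-0.07,0],[-1,0,0,-0.1,0],[-1,0,0,-0.1,0]]]';python3 -m jog '[[[-1,0,0,0,0],[-1,0,0,0,0],[-1,0,0,0,0]]]'; python3 -c "
from h import *
i=robot.read_camera('wrist')[:,:,::-1];s=robot.read_camera('scene')[:,:,::-1]
f=lambda a:cv2.resize(a,(400,400),interpolation=cv2.INTER_CUBIC)
cv2.imwrite('pics/w6.png',np.hstack([f(s[150:310,190:350]),f(s[110:210,300:400])]))"
```

```text
time: 12.23
tool_pos: [0.5004, 0.1791, 0.1426]
tool_rot: [3.134, -0.001, 1.577]
contact_force: [-2.4, -2.3, 23.0]
opening: -0.0002
grip_force: 11.2
time: 12.65
tool_pos: [0.5009, 0.1797, 0.2453]
tool_rot: [3.13, -0.002, 1.577]
contact_force: [0.9, 0.4, 0.7]
opening: 0.0009
grip_force: 0.0
time: 12.9
tool_pos: [0.4972, 0.1789, 0.2373]
tool_rot: [-3.139, 0.0, 1.577]
contact_force: [0.2, 0.5, 0.1]
opening: 0.0005
grip_force: 0.0
```

View pics/w6.png

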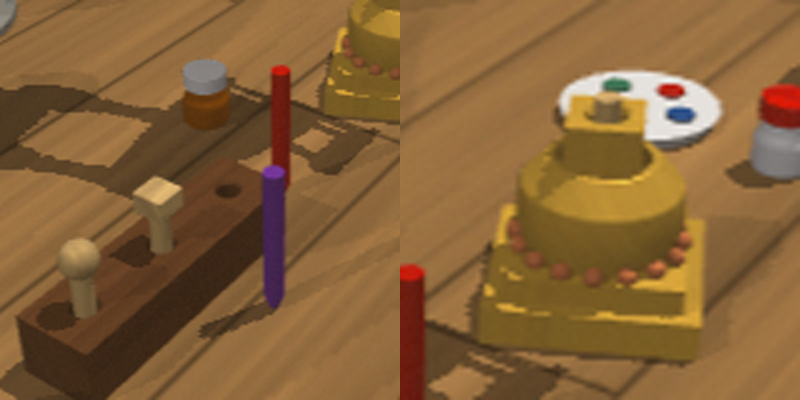

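The rod is home, with about 10 mm showing at crop (607,107). The square and ball rods are still in the rack, and the look-alikes are untouched.

```bash
python3 -c "
from cell import robot
print(robot.hand_in())"
```

```text
the job is handed in; nothing more can be done
None
```

The tall wooden rod was set on the cork in the open stupa, released, then pressed to the hard stop with about 10 mm showing; the other two rods are still in the rack and the job is handed in at about 13 s of the 59 s allowed.

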